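# Stand the tipped paint bottle up and shut the bottle drawer

### The arm

A 6-joint arm with a two-finger parallel gripper is mounted at the origin on the work surface. World frame = base frame: x ahead of the robot, y to its left, z up, the work surface at z = 0. Lengths are in m, angles in rad, forces in N, time in s.
With the tool pointing down it reaches from about 0.35 to 0.85 m from the base axis. Payload 8.1 kg.
Tool frame: the origin (TCP) lies on the centre line of the jaws, within the pads' length; the fingertips stand 17 mm ahead of it and the grasp point (between the pads) lies 2 mm behind it; z points along the fingers, y is the line along which they close (so a half turn about z gives the same grasp; the last joint's range is limited). The gripper opens to 93 mm and grips with 3 to 60 N. Pads are 15 mm wide; open, the fingers measure 128 mm over their backs; the gripper's body (75 mm by 188 mm) begins 65 mm behind the grasp point.
Start: joints at [1.088, 0.13, 1.488, -0, 1.523, -0.085], TCP at [0.232, 0.553, 0.236] pointing down, gripper open.
Joint ranges: [-2.96, 2.96], [-0.89, 2.26], [0.02, 2.5], [-1.34, 4.48], [0, 2.73], [-2.66, 2.66]. Speed limits (rad/s): [2.39, 2.39, 2.79, 3.14, 3.14, 3.14].

### API

Orientations are given as a rotation vector (axis times angle).
In Python, from plant import telemetry, viewer, order gives the robot as it stands.
- The arm moves only by the tool send_rows, never from a script. Its argument "plan" is a list that holds one entry, the list of rows, each a list of 5 numbers: the closure, from -1 (fully open) to 1 (shut), then the shift along the world's x, y, z normalised to -1 to 1, where 1 is 0.2 m, then the turn about the world's z normalised to -1 to 1, where 1 is 60 degrees. A call has 1 to 20 rows; each row is the pose to reach, as a shift and turn from the pose commanded when the call began; what a row does not reach only later rows make up. A row lasts 1/12 s, in which the tool goes at most 41.7 mm and 7.16 degrees, less where a joint would pass 70% of its speed; a pose out of reach is approached as far as the arm can. A call with a number of a shift or a turn outside -1 to 1 is refused whole. A call with a gripper value outside its range is refused whole. The fingers move at their own pace and stop on an object; "force" is the grip in N (left out, the last holds). Time passes only in rows, so rows that repeat a pose let the fingers close. It gives the time, the measured TCP pose, the force, the opening and the grip force at its end, in the units of the state.
- telemetry.read_state(): the state, without advancing time (a new reading comes with each control period).
- viewer.read_camera(name): name is "side" or "top" or "wrist"; returns (picture, depth): 400x640x3 uint8, blue, green, red; 400x640 float32, m along the optical axis (not along the pixel's ray), 0 where there is no reading.
- viewer.calibration(name): a dict with "camera_matrix" (3x3 intrinsics, pixels), "extrinsics" (4x4, takes a point from camera to world coordinates); the wrist camera has in their place "hand_eye" (4x4, takes a point from camera to tool coordinates, whose origin is the TCP and whose axes are the flange's). Camera axes: x right, y up, looking along -z (the intrinsics and any distortion apply to the point x, -y, -z); pixel columns grow to the right and rows downward; lengths in m; the calibration is good to about 2 mm. A picture is of the moment at which its call begins: read the wrist's pose just before it. calibration takes no time and is no camera call.
- order.close_job(): hands the job in; it is judged then, once.
The state is a dict: "t": time; "q": joint angles; "dq": joint speeds; "joint_torque": joint torques, N m; "tool_pos": TCP position; "orientation": TCP orientation; "force": force on the tool from outside, world axes, zero at the start; "wrist_torque": the same for the moment, N m; "opening": finger opening in m; "gripper_force": force on a finger pad.
Only numpy, scipy, OpenCV 4.12 (cv2) and the standard library are available. Lean on these libraries where they do the work, as an engineer would, in place of code of your own. Each camera call takes 0.05 s, during which the arm holds its last target. There are 200 camera calls.

### The job

A blue paint bottle has flopped over the front of the open bottle drawer. Stand it upright on the drawer floor beside the other two bottles, then gently push the drawer fully home, so that all three bottles end up standing upright inside. Leave the brush pot, palette and mug where they are.

Things in the scene. Friction and masses are not known exactly. Their poses are not given: they have to be found in the camera images.
- stand: Clear acrylic stand with a white base and a white strip along the top front edge, fixed to the table, 136 deep (x) x 276 wide (y) x 184 mm tall, open at front and back, roof 5 mm thick. Origin: centre of its underside. Its own x points from its open front into it; y is its width, z up. Its front edge is the plane x = -68 mm.
- drawer (a joint): Sliding drawer of the stand: metres pulled out towards the stand's -x. 0 = fully home, its green face flush with the stand's front edge; 0.14 = stop. It stays where it is left (about 1.5 N to slide).
- drawer_floor (a point): Centre of the drawer's inner floor (upper side), 16 mm above the table; axes as the stand's. The white drawer is 110 deep (x) x 260 wide (y), floor 8 mm and walls 6 mm thick, walls 55 mm above the floor. Two dividers 4 mm thick and 55 mm high at y = +42 and -42 mm make three bays, each 98 deep (x) x about 81 mm wide (y), centred at y = -84, 0 and +84 mm; one bottle in each.
- drawer_face (a point): Middle of the upper edge of the drawer's flat green front panel, on its outer face, 71 mm above the table; axes as the stand's. The panel is 272 mm wide (y) and 63 mm high and has no handle (the wooden strip on it is flat).
- blue_bottle: Blue squeeze bottle, about 180 g, 150 mm tall: body 48 mm in diameter up to 86 mm, sloping shoulder to 100 mm, black cap 32 mm in diameter from 100 to 128 mm, thin nozzle to 150 mm. Origin: centre of its underside, z along it to the nozzle. At first its foot is on the floor of one of the bays and it leans about 40 degrees over the drawer's front panel, nozzle out towards the stand's -x.
- rose_bottle: Same bottle in rose, standing in another bay. Origin: centre of its underside, z up.
- green_bottle: Same bottle in green, standing in another bay. Origin: centre of its underside, z up.
- brush_pot: Blue and white china pot, 90 mm in diameter and 95 mm high, with brushes standing up to 200 mm; left of the stand (+y side). Origin: centre of its underside.
- palette: White flower-shaped china palette with dabs of paint, 145 mm across, 12 mm high; right of the drawer (-y side). Origin: centre of its underside.
- glaze_mug: Brown clay mug, 80 mm in diameter, 85 mm high; right of the stand (-y side). Origin: centre of its underside.

How it is judged:
On the way:
1. the blue bottle stands upright on the drawer floor while the drawer is still at least 80 mm open (angle between blue_bottle's own z axis and vertical below 0.15 rad and z of blue_bottle in the frame of drawer_floor between -0.006 and 0.006 m and horizontal distance between blue_bottle and drawer_floor below 0.14 m and value of joint drawer above 0.08 m), for 0.2 s.
At the end, for the whole second after the job is handed in: The drawer is home (within 6 mm), and the blue, rose and green bottles all stand on the drawer floor (within 6 mm in height), upright within about 7 degrees, and at rest (value of joint drawer below 0.006 m and angle between each of blue_bottle, rose_bottle, green_bottle's own z axis and vertical below 0.12 rad and z of blue_bottle in the frame of drawer_floor between -0.006 and 0.006 m and z of rose_bottle in the frame of drawer_floor between -0.006 and 0.006 m and z of green_bottle in the frame of drawer_floor between -0.006 and 0.006 m and horizontal distance between each of blue_bottle, rose_bottle, green_bottle and drawer_floor below 0.14 m and linear speed of each of blue_bottle, rose_bottle, green_bottle below 0.02 m/s); the robot touches nothing.
It fails at once if the drawer is slammed (moves faster than 0.4 m/s towards shut) (velocity of joint drawer below -0.4 m/s).
It fails at once if the brush pot, the palette or the mug is moved by more than 30 mm (distance of any of brush_pot, palette, glaze_mug from where it was at the start of the episode above 0.03 m).
It fails at once if the rose or the green bottle is knocked over (leans more than 35 degrees) (angle between any of rose_bottle, green_bottle's own z axis and vertical above 0.61 rad).
It also fails if it takes over 64 s, if anything falls off the work surface, if the arm or the gripper's body presses on something with over 40 N, if the wrist force passes 120 N, or if a joint passes its speed limit or range.

## Working session

There is one attempt and no reset: what is moved stays moved. The work goes in short steps, Python scripts to look and compute and a tool call to move; the robot and the scene stay as the last step left them, time stands still between calls to the robot, and variables do not carry over. Pictures are saved under pics/ and viewed, at most 10 in all, crops included, and the job is handed in when it is done.

Besides the shell and the picture viewer there is one more tool, called after "Emit:" by a JSON object that holds its "api" and its "payload", one argument or row to a line. send_rows: Moves the arm, as the interface text tells. Scaled input: -1 to 1 covers 0.2 m each way for a shift and 60 degrees each way for a turn. Its arguments: {"type":"object","properties":{"plan":{"type":"array"},"force":{"type":"number"}},"required":["plan"]}

```bash
mkdir -p pics; cat > h.py <<'E'
import numpy as np, cv2
from plant import telemetry, viewer, order
from scipy.spatial.transform import Rotation as R
def cloud(name):
    s=telemetry.read_state(); im,d=viewer.read_camera(name); c=viewer.calibration(name)
    K=np.array(c["camera_matrix"])
    if "extrinsics" in c: T=np.array(c["extrinsics"])
    else:
        W=np.eye(4);W[:3,:3]=R.from_rotvec(s["orientation"]).as_matrix();W[:3,3]=s["tool_pos"];T=W@np.array(c["hand_eye"])
    v,u=np.mgrid[:d.shape[0],:d.shape[1]]
    P=np.stack([(u-K[0,2])/K[0,0]*d,-(v-K[1,2])/K[1,1]*d,-d],-1)@T[:3,:3].T+T[:3,3]
    P[d==0]=np.nan
    return im,d,P,K,T
def ray(u,v,K,T,z):
    r=T[:3,:3]@np.array([(u-K[0,2])/K[0,0],-(v-K[1,2])/K[1,1],-1]); o=T[:3,3]
    return o+r*(z-o[2])/r[2]
E
python3 - <<'E'
from h import *
print(telemetry.read_state())
for n in("side","top"):
    im,d,P,K,T=cloud(n); cv2.imwrite(f"pics/{n}0.png",im); np.savez(f"{n}0",im=im,d=d,P=P,K=K,T=T); print(n,K,T,viewer.calibration(n).keys())
E
```

```text
{'t': 0.0, 'q': array([ 1.08759977e+00,  1.31136303e-01,  1.48924257e+00, -1.06088770e-05,
        1.52301316e+00, -8.53966540e-02]), 'dq': array([-2.23444327e-03,  3.36753096e-04, -6.26813898e-05,  3.49917066e-04,
       -1.22117139e-03, -7.47270820e-04]), 'joint_torque': array([ 1.09617024e-03, -5.59848225e+01, -4.91754377e+01,  7.68714887e-02,
        3.57802736e-02, -1.40565730e-04]), 'tool_pos': array([0.23216955, 0.55268817, 0.23462244]), 'orientation': array([-6.20651970e-01, -3.07916892e+00,  2.71723863e-03]), 'force': array([-0.05139823,  0.00539858, -0.26072596]), 'wrist_torque': array([0.04630169, 0.00572312, 0.0162774 ]), 'gripper_force': 0.0, 'opening': 0.09259406641013174}
side [[440.11352114   0.         318.32906578]
 [  0.         440.11352114 191.55077452]
 [  0.           0.           1.        ]] [[ 0.5891242  -0.76428053  0.26231269  0.89621654]
 [ 0.80803579  0.55853705 -0.18738872 -0.24323168]
 [-0.0032938   0.32235327  0.94661371  1.16688804]
 [ 0.          0.          0.          1.        ]] dict_keys(['camera_matrix', 'extrinsics'])
top [[505.39448809   0.         313.99197998]
 [  0.         505.39448809 196.1676262 ]
 [  0.           0.           1.        ]] [[ 1.89886886e-02  9.87321201e-01 -1.57595293e-01  3.94589538e-01]
 [-9.99819235e-01  1.85995130e-02 -3.94404327e-03 -6.23597799e-03]
 [-9.62841833e-04  1.57641698e-01  9.87495908e-01  1.38951297e+00]
 [ 0.00000000e+00  0.00000000e+00  0.00000000e+00  1.00000000e+00]] dict_keys(['camera_matrix', 'extrinsics'])
```

View pics/side0.png

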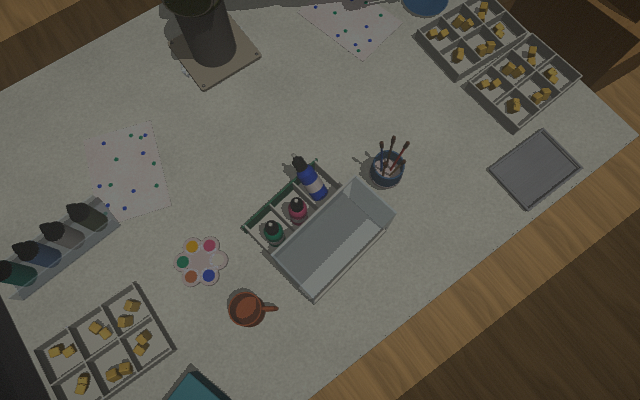

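View pics/top0.png

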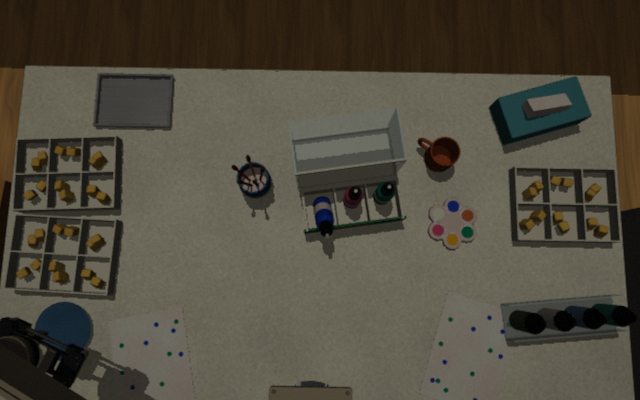

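The side view shows the leaning blue bottle at about (311,182), rose at (297,207) and green at (273,231). The top view has blue at (322,212) leaning towards the robot, with the drawer face running from (304,232) to (404,218).

```bash
python3 - <<'E'
from h import *
np.set_printoptions(precision=4,suppress=True)
for n,box in(("top",(285,100,420,250)),("side",(235,145,400,305))):
    z=np.load(n+"0.npz");im,P=z["im"],z["P"];u0,v0,u1,v1=box
    print(n, "table z", np.nanmedian(P[250:300,200:260,2]))
    hsv=cv2.cvtColor(im,cv2.COLOR_BGR2HSV); roi=np.zeros(im.shape[:2],bool);roi[v0:v1,u0:u1]=1
    H,S,V=[hsv[...,i].astype(int) for i in range(3)]
    for c,m in dict(blue=(H>105)&(H<130)&(S>150)&(V>60),rose=((H>160)|(H<3))&(S>120)&(V>50),green=(H>60)&(H<95)&(S>100)&(V>30)).items():
        m&=roi; nn,l,st,ce=cv2.connectedComponentsWithStats(m.astype(np.uint8))
        for i in range(1,nn):
            if st[i,4]<25: continue
            p=P[l==i];p=p[np.isfinite(p[:,2])]; print(c,st[i],ce[i],"med",np.median(p,0),"lo",np.percentile(p,5,0),"hi",np.percentile(p,95,0))
    # height map slices for drawer walls / caps
    cv2.imwrite(f"pics/{n}1.png",np.clip(cv2.resize(im[v0:v1,u0:u1],None,fx=4.5 if n=="top" else 3.7,fy=4 if n=="top" else 3.7,interpolation=cv2.INTER_CUBIC).astype(int)*2,0,255).astype(np.uint8)[:600,:800])
E
```

```text
top table z -0.0008063430300474517
blue [318 209  13  13 102] [323.5294 215.3824] med [ 0.5481 -0.0251  0.1098] lo [ 0.5397 -0.0404  0.0935] hi [ 0.5656 -0.0148  0.1155]
rose [345 187   6  14  39] [347.1282 193.5897] med [ 0.6084 -0.0856  0.1113] lo [ 0.5927 -0.091   0.105 ] hi [ 0.6231 -0.0808  0.1286]
green [377 182   8  14  44] [379.5909 188.5455] med [ 0.6208 -0.1683  0.1111] lo [ 0.6056 -0.1779  0.1038] hi [ 0.6374 -0.1645  0.1189]
green [334 217  67  11 116] [367.1638 221.8966] med [ 0.5394 -0.144   0.0701] lo [ 0.5272 -0.2206  0.0663] hi [ 0.5514 -0.0647  0.0749]
side table z 0.0012691139911594762
blue [303 170   9   7  30] [306.8 172.6] med [ 0.5454 -0.0278  0.1125] lo [ 0.5393 -0.0387  0.1081] hi [ 0.5505 -0.0179  0.1166]
blue [317 189   7  10  32] [320.2188 193.2812] med [ 0.597  -0.0232  0.0618] lo [ 0.5903 -0.0298  0.0511] hi [ 0.6024 -0.0164  0.0683]
rose [289 204  17  13  66] [299.0758 212.0303] med [ 0.6202 -0.1055  0.1104] lo [ 0.604  -0.1213  0.1044] hi [ 0.6261 -0.086   0.114 ]
green [264 224  19  16 102] [274.3922 234.3431] med [ 0.6316 -0.188   0.1093] lo [ 0.6129 -0.204   0.1016] hi [ 0.6389 -0.1655  0.1145]
```

View pics/top1.png

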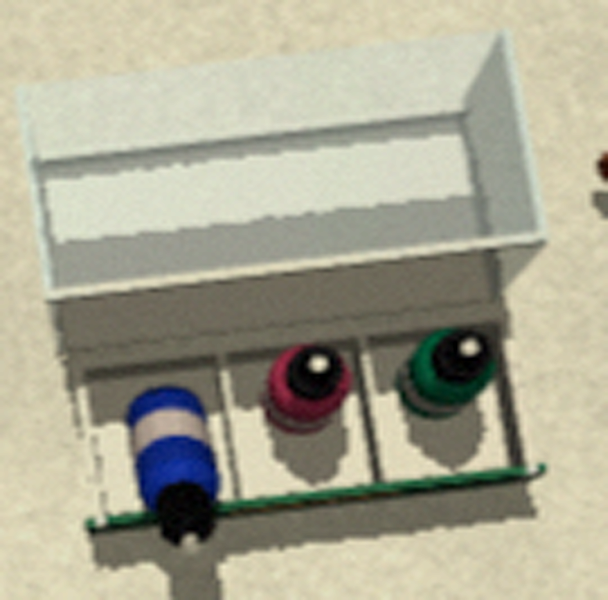

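View pics/side1.png

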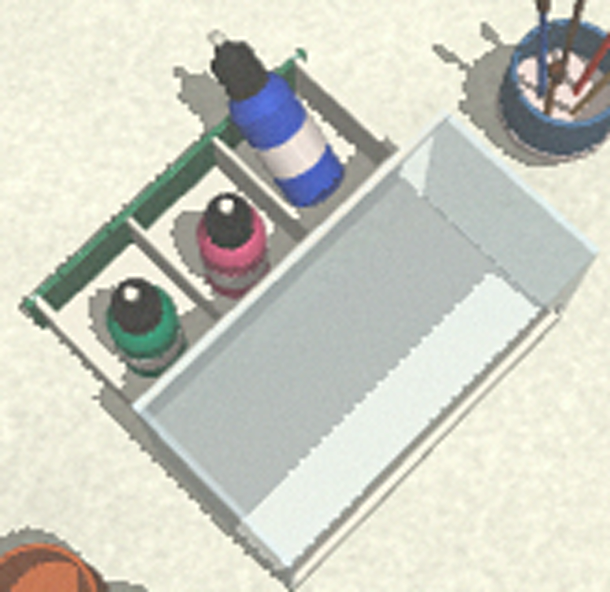

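Both crops show the blue bottle in the +y bay with its cap over the green panel, and the rose and green bottles upright. The roof overhangs the drawer's home position, so I need the gripper body's shape for the push. I'll measure that along with the scene geometry.

```bash
python3 - <<'E'
from h import *
np.set_printoptions(precision=4,suppress=True)
s=telemetry.read_state();Rt=R.from_rotvec(s["orientation"]).as_matrix();p0=np.array(s["tool_pos"])
print("tool axes x,y",Rt[:,0],Rt[:,1]); c=viewer.calibration("wrist"); print(np.array(c["hand_eye"]))
for n in("top","side"):
    z=np.load(n+"0.npz");P=z["P"].reshape(-1,3);P=P[np.isfinite(P[:,2])]
    q=(P-p0)@Rt; q=q[(np.hypot(q[:,0],q[:,1])<.2)&(q[:,2]<.03)]
    for a in np.arange(-.25,.03,.02):
        k=q[(q[:,2]>=a)&(q[:,2]<a+.02)]
        if len(k)>3: print(n,round(a,2),len(k),k[:,:2].min(0),k[:,:2].max(0))
# panel line (top view): ray at z .071 through green strip pixels
z=np.load("top0.npz");im,K,T,P=z["im"],z["K"],z["T"],z["P"]
hsv=cv2.cvtColor(im,cv2.COLOR_BGR2HSV);m=cv2.inRange(hsv,(55,80,25),(95,255,255));m[:214]=0;m[236:]=0;m[:,:295]=0;m[:,412:]=0
v,u=np.nonzero(m);L=np.array([ray(a,b,K,T,.071) for a,b in zip(u,v)])
for _ in range(3):
    vx,vy,x0,y0=cv2.fitLine(L[:,:2].astype(np.float32),cv2.DIST_HUBER,0,.01,.01).ravel()
    r=(L[:,:2]-[x0,y0])@[-vy,vx];L=L[abs(r)<.006]
t=(L[:,:2]-[x0,y0])@[vx,vy];e=[np.array([x0,y0])+k*np.array([vx,vy]) for k in(t.min(),t.max())]
print("panel",e,np.linalg.norm(e[0]-e[1]),"dir deg",np.degrees(np.arctan2(vy,vx)),"mid",(e[0]+e[1])/2)
# stand roof corners by ray at .184 from crop pixels (top)
f=lambda a,b:(285+a/4.5,100+b/4)
for a,b in((50,297),(546,240),(503,32),(20,88)): print("roof",ray(*f(a,b),K,T,.184)[:2])
for zt in(.184,.179): pass
q=P[130:165,300:400,2];print("roof depth z hist",np.histogram(q[np.isfinite(q)],8))
# nozzle/cap pts
for n,pts in(("top",[f(190,540),f(186,512)]),("side",[(235+217/3.7,145+40/3.7),(235+240/3.7,145+70/3.7)])):
    z=np.load(n+"0.npz")
    for a,b in pts: print(n,(a,b),z["P"][int(round(b)),int(round(a))],"ray z.12",ray(a,b,z["K"],z["T"],.12))
# bottle axis: points above table near blue bottle
A=[]
for n,(u0,v0,u1,v1) in(("top",(310,192,338,240)),("side",(288,148,330,205))):
    z=np.load(n+"0.npz");P=z["P"][v0:v1,u0:u1].reshape(-1,3);h=cv2.cvtColor(z["im"],cv2.COLOR_BGR2HSV)[v0:v1,u0:u1].reshape(-1,3)
    k=(h[:,0]>105)&(h[:,0]<130)&(h[:,1]>120)&(P[:,2]>.03);k2=(h[:,2]<22)&(P[:,2]>.085);
    print(n,"cap",k2.sum(),np.median(P[k2],0),P[k2].min(0),P[k2].max(0))
    A.append(P[k])
A=np.vstack(A);w,sv,vt=np.linalg.svd(A-A.mean(0),full_matrices=False);print("body",A.mean(0),vt[0],len(A))
E
```

```text
tool axes x,y [-0.9219  0.3874  0.0002] [ 0.3874  0.9219 -0.0016]
[[ 0.001   0.9632  0.2686  0.0748]
 [ 1.     -0.001   0.      0.0003]
 [ 0.0003  0.2686 -0.9632 -0.1497]
 [ 0.      0.      0.      1.    ]]
top -0.25 98 [-0.0428 -0.0288] [-0.0299  0.0095]
top -0.23 157 [-0.0433 -0.0351] [-0.0222  0.0184]
top -0.21 235 [-0.045 -0.042] [-0.0121  0.029 ]
top -0.19 66 [-0.0447 -0.0419] [-0.0111  0.0083]
top -0.17 294 [-0.0398 -0.041 ] [0.0047 0.0098]
top -0.15 101 [-0.0374 -0.0424] [0.012  0.0142]
top -0.13 347 [-0.038  -0.0941] [0.0272 0.0924]
top -0.11 1100 [-0.0383 -0.0945] [0.0327 0.0949]
top -0.09 457 [-0.039  -0.0867] [0.032  0.0919]
top -0.07 22 [-0.0364 -0.0853] [0.0298 0.0819]
top -0.05 24 [-0.0116  0.0459] [-0.0049  0.0614]
top -0.03 13 [-0.0118  0.0456] [0.002  0.0527]
top -0.01 34 [-0.0122 -0.0607] [0.0059 0.0597]
top 0.01 12 [-0.011 -0.059] [0.0051 0.061 ]
panel [array([0.5139, 0.0233]), array([ 0.5549, -0.2411])] 0.26755755394711345 dir deg -81.18709 mid [ 0.5344 -0.1089]
roof [0.6401 0.0431]
roof [ 0.6807 -0.2253]
roof [ 0.8126 -0.2028]
roof [0.7716 0.0628]
roof depth z hist (array([  19,    3,    4,    4,    6,    0,    0, 3453]), array([0.0018, 0.0256, 0.0495, 0.0733, 0.0971, 0.1209, 0.1447, 0.1686,
       0.1924]))
top (327.22222222222223, 235.0) [ 0.497  -0.0352  0.144 ] ray z.12 [ 0.499  -0.0363  0.12  ]
top (326.3333333333333, 228.0) [ 0.5155 -0.0327  0.1313] ray z.12 [ 0.5166 -0.0338  0.12  ]
side (293.64864864864865, 155.8108108108108) [ 0.4984 -0.0337  0.1402] ray z.12 [ 0.4896 -0.03    0.12  ]
side (299.86486486486484, 163.9189189189189) [ 0.5226 -0.0326  0.133 ] ray z.12 [ 0.5176 -0.0301  0.12  ]
top cap 147 [ 0.5159 -0.0302  0.1296] [ 0.4978 -0.0461  0.0912] [ 0.5349 -0.0129  0.1401]
  return _methods._mean(a, axis=axis, dtype=dtype,
  ret = um.true_divide(
Traceback (most recent call last):
ValueError: zero-size array to reduction operation minimum which has no identity
```

Measured so far:
- **Stand:** yaw is about 8.8°.
- **Drawer:** about 128 mm open.
- **Nozzle:** tip at (0.497, -0.035, 0.143), which both views agree on.
- **Cap:** centre at about (0.520, -0.031, 0.117).

I'll grip the cap from above with the jaws along the stand's y.

Emit:
{"api": "send_rows", "payload": {
  "plan": [
    [[-1, 0.5, -1, 0.1, 0.5], [-1, 0.5, -1, 0.1, 0.527], [-1, 0.5, -1, 0.1, 0.527], [-1, 0.5, -1, 0.1, 0.527], [-1, 0.5, -1, 0.1, 0.527], [-1, 0.5, -1, 0.1, 0.527]]
  ]
}}

```text
t: 0.6
tool_pos: [0.3335, 0.35, 0.2557]
orientation: [-0.248, 3.131, -0.002]
force: [-0.3, -0.2, -0.0]
opening: 0.0927
gripper_force: 0.0
```

Emit:
{"api": "send_rows", "payload": {
  "plan": [
    [[-1, 0.47, -0.96, 0, 0], [-1, 0.47, -0.96, 0, 0], [-1, 0.47, -0.96, 0, 0], [-1, 0.47, -0.96, 0, 0], [-1, 0.47, -0.96, 0, 0], [-1, 0.47, -0.96, 0, 0]]
  ]
}}

```text
t: 1.1
tool_pos: [0.4283, 0.1558, 0.2553]
orientation: [-0.234, 3.133, -0.004]
force: [0.1, -0.4, -0.9]
opening: 0.0933
gripper_force: 0.0
```

Emit:
{"api": "send_rows", "payload": {
  "plan": [
    [[-1, 0.47, -0.96, 0, 0], [-1, 0.47, -0.96, 0, 0], [-1, 0.47, -0.96, 0, 0], [-1, 0.47, -0.96, 0, 0], [-1, 0.47, -0.96, 0, 0], [-1, 0.47, -0.96, 0, 0], [-1, 0.47, -0.96, 0, 0]]
  ]
}}

```text
t: 1.68
tool_pos: [0.5207, -0.0329, 0.2548]
orientation: [0.236, -3.131, -0.0]
force: [-0.6, -0.4, -0.0]
opening: 0.0931
gripper_force: 0.0
```

Emit:
{"api": "send_rows", "payload": {
  "plan": [
    [[-1, 0, 0, -0.35, 0], [-1, 0, 0, -0.55, 0], [-1, 0, 0, -0.7, 0], [-1, 0, 0, -0.7, 0], [1, 0, 0, -0.7, 0], [1, 0, 0, -0.7, 0], [1, 0, 0, -0.7, 0], [1, 0, 0, -0.7, 0], [1, 0, 0, -0.7, 0], [1, 0, 0, -0.7, 0], [1, 0, 0, -0.7, 0], [1, 0, 0, -0.7, 0]]
  ],
  "force": 8
}}

```text
t: 2.68
tool_pos: [0.5207, -0.0309, 0.1162]
orientation: [-0.241, 3.131, -0.0]
force: [0.0, 0.1, 1.2]
opening: 0.0439
gripper_force: 0.0
```

Emit:
{"api": "send_rows", "payload": {
  "plan": [
    [[1, 0, 0, 0, 0], [1, 0, 0, 0, 0], [1, 0, 0, 0, 0], [1, 0, 0, 0, 0], [1, 0, 0, 0, 0], [1, 0, 0, 0, 0]]
  ]
}}

```text
t: 3.18
tool_pos: [0.5204, -0.0309, 0.1156]
orientation: [0.242, -3.132, 0.0]
force: [0.3, 0.1, 0.5]
opening: 0.0315
gripper_force: 8.0
```

Emit:
{"api": "send_rows", "payload": {
  "plan": [
    [[1, 0.02, 0.005, 0.05, 0], [1, 0.05, 0.012, 0.1, 0], [1, 0.09, 0.02, 0.13, 0], [1, 0.13, 0.03, 0.14, 0], [1, 0.17, 0.04, 0.14, 0], [1, 0.21, 0.05, 0.14, 0], [1, 0.25, 0.06, 0.14, 0], [1, 0.28, 0.067, 0.14, 0], [1, 0.31, 0.073, 0.14, 0], [1, 0.31, 0.073, 0.14, 0], [1, 0.31, 0.073, 0.14, 0], [1, 0.31, 0.073, 0.14, 0]]
  ]
}}

```text
t: 4.18
tool_pos: [0.5822, -0.0163, 0.1434]
orientation: [0.242, -3.132, -0.0]
force: [0.6, -0.6, -2.4]
opening: 0.0316
gripper_force: 8.0
```

```bash
python3 - <<'E'
from h import *
im,d,P,K,T=cloud("side"); np.savez("side1",im=im,P=P)
cv2.imwrite("pics/side2.png",np.clip(cv2.resize(im[130:280,230:400],None,fx=3.8,fy=3.8,interpolation=cv2.INTER_CUBIC).astype(int)*2,0,255))
E
```

```text
[ WARN:0@1.025] global loadsave.cpp:1063 imwrite_ Unsupported depth image for selected encoder is fallbacked to CV_8U.
```

View pics/side2.png

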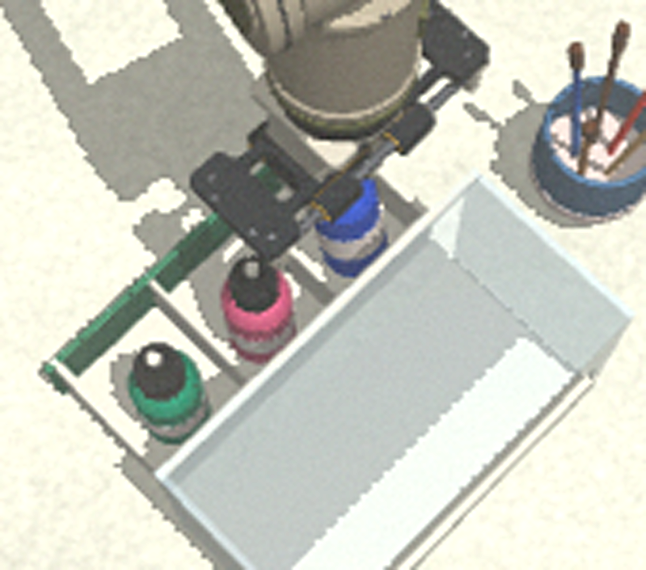

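The bottle hangs clear from the jaws, with its blue body at about (350,225) in the crop and roughly upright. I'll lower it to the floor while watching the force.

Emit:
{"api": "send_rows", "payload": {
  "plan": [
    [[1, 0, 0, -0.02, 0], [1, 0, 0, -0.035, 0], [1, 0, 0, -0.045, 0], [1, 0, 0, -0.055, 0], [1, 0, 0, -0.055, 0]]
  ]
}}

```text
t: 4.65
tool_pos: [0.5822, -0.0163, 0.1322]
orientation: [0.242, -3.132, -0.0]
force: [0.2, -0.1, -2.4]
opening: 0.0315
gripper_force: 8.0
```

```bash
python3 - <<'E'
from h import *
np.set_printoptions(precision=4,suppress=True)
im,d,P,K,T=cloud("side")
h=cv2.cvtColor(im,cv2.COLOR_BGR2HSV);m=cv2.inRange(h,(105,120,30),(130,255,255));m[:150]=0;m[215:]=0;m[:,:300]=0;m[:,345:]=0
ys=np.arange(-.05,.03,.02)
p=P[m>0];p=p[(p[:,2]>.02)&(p[:,2]<.12)]
ex=np.array([.988,.153]);ey=np.array([-.153,.988]);o=np.array([.531,-.1095])
sx=(p[:,:2]-o)@ex;sy=(p[:,:2]-o)@ey
for a in np.arange(.02,.12,.01):
    k=(p[:,2]>=a)&(p[:,2]<a+.01)
    if k.sum()>3: print(round(a,2),k.sum(),"sx",sx[k].min(),sx[k].max(),"sy",sy[k].min(),np.median(sy[k]),sy[k].max())
E
```

```text
0.08 6 sx 0.07563373890196488 0.09167773143873292 sy 0.06224364121456693 0.06882427467206388 0.08289855890787202
0.09 22 sx 0.07742215609667469 0.0918515679176489 sy 0.06418780295646438 0.07411935993866053 0.0914838813636377
0.1 31 sx 0.0776063731962634 0.09057008902385077 sy 0.06397474623326763 0.08089665903834793 0.10394014158957356
0.11 37 sx 0.07180803216308916 0.08820794712115437 sy 0.0689951340821597 0.08659734407797631 0.10171663090775897
```

The back surface is vertical, so the bottle is upright. I'll keep lowering in small steps.

Emit:
{"api": "send_rows", "payload": {
  "plan": [
    [[1, 0, 0, -0.01, 0], [1, 0, 0, -0.02, 0], [1, 0, 0, -0.02, 0]]
  ]
}}

```text
t: 4.95
tool_pos: [0.5843, -0.0163, 0.1309]
orientation: [-0.242, 3.128, -0.001]
force: [0.9, 1.5, 6.3]
opening: 0.0323
gripper_force: 8.0
```

Emit:
{"api": "send_rows", "payload": {
  "plan": [
    [[1, 0, 0, -0.01, 0], [1, 0, 0, -0.01, 0]]
  ]
}}

```text
t: 5.12
tool_pos: [0.5848, -0.0163, 0.1295]
orientation: [-0.241, 3.127, -0.001]
force: [-0.1, 0.8, 8.6]
opening: 0.0317
gripper_force: 8.0
```

Contact with the floor. I'll release, then rise.

Emit:
{"api": "send_rows", "payload": {
  "plan": [
    [[0, 0, 0, 0.005, 0], [-0.3, 0, 0, 0.005, 0], [-0.3, 0, 0, 0.005, 0], [-0.3, 0, 0, 0.005, 0], [-0.3, 0, 0, 0.005, 0], [-0.3, 0, 0, 0.005, 0], [-0.3, 0, 0, 0.1, 0], [-0.3, 0, 0, 0.2, 0], [-0.3, 0, 0, 0.4, 0], [-0.3, 0, 0, 0.6, 0], [-0.3, -0.5, 0, 0.6, 0], [-0.3, -0.9, 0, 0.6, 0], [-0.3, -0.9, 0, 0.6, 0], [-0.3, -0.9, 0, 0.6, 0], [-0.3, -0.9, 0, 0.6, 0], [-0.3, -0.9, 0, 0.6, 0]]
  ]
}}

```text
t: 6.45
tool_pos: [0.4002, -0.0161, 0.2467]
orientation: [-0.241, 3.132, -0.0]
force: [-0.6, -1.2, 0.1]
opening: 0.0606
gripper_force: 0.0
```

```bash
python3 - <<'E'
from h import *
np.set_printoptions(precision=4,suppress=True)
im,d,P,K,T=cloud("top")
s=cv2.convertScaleAbs(cv2.resize(im[100:250,200:440],None,fx=3.3,fy=4,interpolation=cv2.INTER_CUBIC),alpha=2);cv2.imwrite("pics/top2.png",s)
im,d,P,K,T=cloud("side")
s2=cv2.convertScaleAbs(im[140:300,225:440],alpha=2);cv2.imwrite("pics/side3.png",cv2.resize(s2,None,fx=3.6,fy=3.6,interpolation=cv2.INTER_CUBIC))
E
```

```text
(no output)
```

View pics/top2.png

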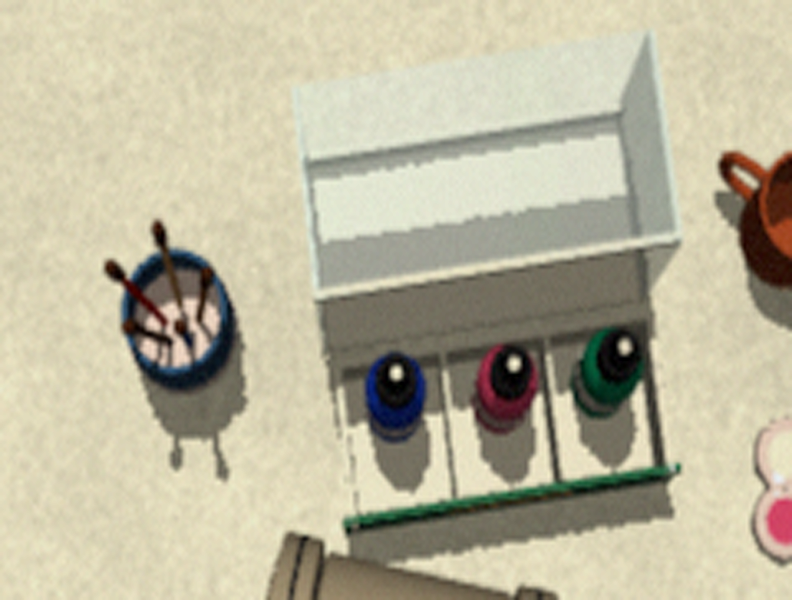

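The top view shows all three bottles upright in their bays: blue at (396,390), rose at (507,375), green at (615,360). The drawer is still about 128 mm out. Next I'll go in front of the green face.

The gripper body overhangs the fingers by about 27 mm and would meet the roof edge before the drawer is home. I'll do a gentle short push first to learn how the drawer coasts.

Emit:
{"api": "send_rows", "payload": {
  "plan": [
    [[-0.3, 0.2, -0.25, 0, 0], [-0.3, 0.4, -0.45, 0, 0], [0, 0.45, -0.495, -0.2, 0], [0, 0.45, -0.495, -0.4, 0], [0, 0.45, -0.495, -0.6, 0], [0, 0.45, -0.495, -0.8, 0], [0, 0.45, -0.495, -0.91, 0], [0, 0.45, -0.495, -0.91, 0], [0, 0.45, -0.495, -0.91, 0], [0, 0.45, -0.495, -0.91, 0]]
  ]
}}

```text
t: 7.38
tool_pos: [0.4941, -0.1157, 0.0664]
orientation: [-0.242, 3.131, -0.001]
force: [0.4, 0.3, 0.7]
opening: 0.0466
gripper_force: 0.0
```

Emit:
{"api": "send_rows", "payload": {
  "plan": [
    [[0, 0.05, 0.008, 0, 0], [0, 0.08, 0.012, 0, 0], [0, 0.1, 0.015, 0, 0], [0, 0.12, 0.018, 0, 0], [0, 0.14, 0.021, 0, 0], [0, 0.14, 0.021, 0, 0]]
  ]
}}

```text
t: 7.88
tool_pos: [0.5214, -0.1111, 0.0654]
orientation: [-0.242, 3.131, -0.001]
force: [-0.4, 0.5, 0.0]
opening: 0.0466
gripper_force: 0.0
```

```bash
cat >> h.py <<'E'
def panel(n=3):
    out=[]
    for _ in range(n):
        im,d,P,K,T=cloud("top")
        m=cv2.inRange(cv2.cvtColor(im,cv2.COLOR_BGR2HSV),(55,80,25),(95,255,255));m[:150]=0;m[236:]=0;m[:,:295]=0;m[:,412:]=0
        v,u=np.nonzero(m);L=np.array([ray(a,b,K,T,.071)[:2] for a,b in zip(u,v)])
        s=(L-[.6604,-.0911])@[.988,.153]; w=(L-[.6604,-.0911])@[-.153,.988]
        h,e=np.histogram(s,60,(-.15,.03)); k=np.convolve(h,[1,1,1],"same").argmax(); c=(e[k]+e[k+1])/2
        g=abs(s-c)<.006; out.append((np.median(s[g]),g.sum(),w[g].min(),w[g].max()))
    return out
E
python3 - <<'E'
from h import *
print(panel()); s=telemetry.read_state(); print(s["tool_pos"],s["force"],s["opening"]); print((np.array(s["tool_pos"])[:2]-[.6604,-.0911])@[.988,.153])
E
```

```text
[(np.float64(-0.12524170600015283), np.int64(28), np.float64(0.09291353287728261), np.float64(0.1350757878014329)), (np.float64(-0.12524170600015283), np.int64(28), np.float64(0.09291353287728261), np.float64(0.1350757878014329)), (np.float64(-0.12524170600015283), np.int64(28), np.float64(0.09291353287728261), np.float64(0.1350757878014329))]
[ 0.5202508  -0.11098378  0.06459512] [ 0.53627961 -0.14223181  0.37659104] 0.04642961292341711
-0.14150963229506971
```

Emit:
{"api": "send_rows", "payload": {
  "plan": [
    [[0, 0.02, 0.003, 0, 0], [0, 0.07, 0.011, 0, 0], [0, 0.15, 0.023, 0, 0], [0, 0.15, 0.023, 0, 0], [0, 0.15, 0.023, 0, 0], [0, 0.15, 0.023, 0, 0]]
  ]
}}

```text
t: 8.53
tool_pos: [0.5499, -0.1064, 0.0644]
orientation: [0.242, -3.132, -0.0]
force: [0.1, 0.3, -0.2]
opening: 0.0465
gripper_force: 0.0
```

```bash
cat > st.py <<'E'
from h import *
print(panel(1)); s=telemetry.read_state(); print(s["tool_pos"],s["force"]); print((np.array(s["tool_pos"])[:2]-[.6604,-.0911])@[.988,.153])
E
python3 st.py
```

```text
[(np.float64(-0.086172613023975), np.int64(23), np.float64(0.09274128755642792), np.float64(0.13284559568047727))]
[ 0.54980123 -0.10641556  0.06440058] [ 0.67832235 -0.22447501 -0.95342872]
-0.11161486918321946
```

The drawer coasts roughly 10 mm after leaving the fingers at about 0.19 m/s. Before the real push I'll pull the drawer back out by hooking the panel from inside, then use a longer, smoother run. First I'll check the clearance to the rose bottle.

Emit:
{"api": "send_rows", "payload": {
  "plan": [
    [[0, -0.06, -0.01, 0.1, 0], [1, -0.06, -0.01, 0.4, 0], [1, -0.06, -0.01, 0.7, 0], [1, -0.06, -0.01, 0.75, 0], [1, -0.06, -0.01, 0.75, 0], [1, -0.75, -0.01, 0.75, 0], [1, -0.75, -0.01, 0.75, 0], [1, -0.75, -0.01, 0.75, 0], [1, -0.75, -0.01, 0.75, 0], [1, -0.75, -0.01, 0.75, 0]]
  ]
}}

```text
t: 9.42
tool_pos: [0.3977, -0.1084, 0.2141]
orientation: [0.24, -3.132, 0.0]
force: [0.5, -0.2, -0.5]
opening: 0.0006
gripper_force: 0.0
```

```bash
python3 - <<'E'
from h import *
np.set_printoptions(precision=4,suppress=True)
print(panel(1)); s=telemetry.read_state(); print(s["tool_pos"])
im,d,P,K,T=cloud("top"); cv2.imwrite("pics/top3.png",cv2.convertScaleAbs(cv2.resize(im[130:250,285:420],None,fx=5,fy=5,interpolation=cv2.INTER_CUBIC),alpha=2))
g=im[170:235,295:410].min(2); n,l,st,ce=cv2.connectedComponentsWithStats((P[170:235,295:410,2]>.125).astype(np.uint8)*(P[170:235,295:410,2]<.175))
for i in range(1,n):
    if st[i,4]>8:
        p=P[170:235,295:410][l==i]; q=p[:,:2]-[.6604,-.0911]
        print(st[i],"s",(q@[.988,.153]).min(),(q@[.988,.153]).max(),"w",(q@[-.153,.988]).min(),(q@[-.153,.988]).max(),"z",p[:,2].max())
E
```

```text
[(np.float64(-0.08586996532658225), np.int64(182), np.float64(-0.13070368268110713), np.float64(0.13284559568047727))]
[ 0.3995 -0.1086  0.2147]
[ 51   1  13  13 133] s -0.031213229685309412 -0.0003895489098648086 w -0.017650775907015574 0.013264103580035736 z 0.16974392125416538
[ 83   0  13  10 111] s -0.031032160121837384 -0.00882039396511293 w -0.10033462105662681 -0.06893377892601914 z 0.17053110013593775
[ 16   3  13  14 137] s -0.024818380725194523 0.005638986620469575 w 0.07056662911608752 0.1013962531282397 z 0.16994995006924674
```

View pics/top3.png

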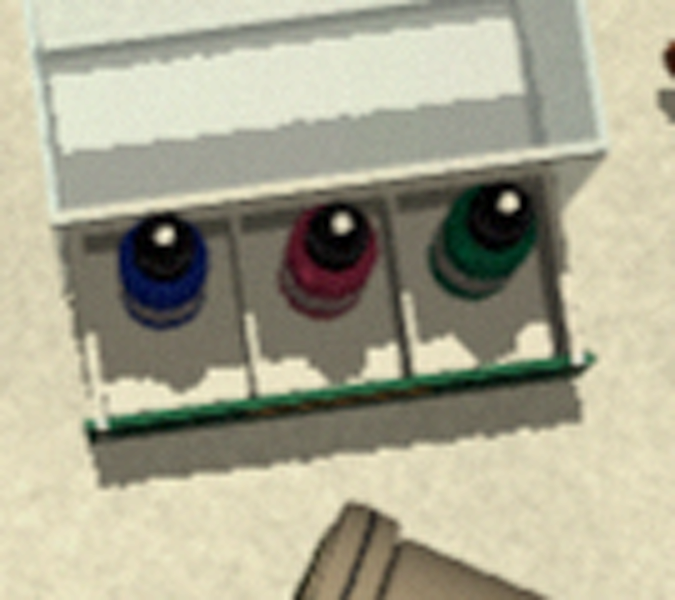

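The bottles are still upright, with caps at (165,235), (340,225) and (508,205). The panel is 86 mm out. The hook spot at stand x = -0.070 is clear of the caps.

Emit:
{"api": "send_rows", "payload": {
  "plan": [
    [[1, 0.2, 0.007, 0, 0], [1, 0.4, 0.014, 0, 0], [1, 0.6, 0.021, 0, 0], [1, 0.8, 0.028, 0, 0], [1, 0.958, 0.034, 0, 0], [1, 0.958, 0.034, 0, 0], [1, 0.958, 0.034, 0, 0], [1, 0.958, 0.034, 0, 0], [1, 0.958, 0.034, -0.2, 0], [1, 0.958, 0.034, -0.4, 0], [1, 0.958, 0.034, -0.5, 0], [1, 0.958, 0.034, -0.6, 0], [1, 0.958, 0.034, -0.64, 0], [1, 0.958, 0.034, -0.673, 0], [1, 0.958, 0.034, -0.673, 0]]
  ]
}}

```text
t: 10.77
tool_pos: [0.5915, -0.1017, 0.0799]
orientation: [0.241, -3.132, -0.0]
force: [0.6, -0.7, 0.0]
opening: 0.0004
gripper_force: 0.0
```

Emit:
{"api": "send_rows", "payload": {
  "plan": [
    [[1, -0.01, -0.002, 0, 0], [1, -0.025, -0.004, 0, 0], [1, -0.04, -0.006, 0, 0], [1, -0.06, -0.009, 0, 0], [1, -0.08, -0.012, 0, 0], [1, -0.1, -0.015, 0, 0], [1, -0.12, -0.019, 0, 0], [1, -0.14, -0.022, 0, 0], [1, -0.16, -0.025, 0, 0], [1, -0.18, -0.028, 0, 0], [1, -0.195, -0.03, 0, 0], [1, -0.205, -0.032, 0, 0], [1, -0.21, -0.033, 0, 0], [1, -0.21, -0.033, 0, 0], [1, -0.2, -0.032, 0, 0], [1, -0.19, -0.029, 0.1, 0], [1, -0.19, -0.029, 0.4, 0], [1, -0.19, -0.029, 0.65, 0], [1, -0.19, -0.029, 0.65, 0], [1, -0.19, -0.029, 0.65, 0]]
  ]
}}

```text
t: 12.43
tool_pos: [0.5576, -0.1084, 0.218]
orientation: [-0.241, 3.122, -0.006]
force: [0.8, 0.1, 0.8]
opening: 0.0004
gripper_force: 0.0
```

Emit:
{"api": "send_rows", "payload": {
  "plan": [
    [[1, -0.2, -0.03, 0, 0], [1, -0.4, -0.06, 0, 0], [1, -0.4, -0.06, 0, 0], [1, -0.4, -0.06, 0, 0], [1, -0.4, -0.06, -0.2, 0], [1, -0.4, -0.06, -0.4, 0], [1, -0.4, -0.06, -0.6, 0], [1, -0.4, -0.06, -0.725, 0], [1, -0.4, -0.06, -0.725, 0], [1, -0.4, -0.06, -0.725, 0]]
  ]
}}

```text
t: 13.27
tool_pos: [0.4736, -0.1189, 0.064]
orientation: [0.242, -3.129, -0.002]
force: [0.0, -0.4, 0.3]
opening: 0.0005
gripper_force: 0.0
```

```bash
python3 st.py
```

```text
[(np.float64(-0.12265495495091794), np.int64(83), np.float64(-0.13250724084407225), np.float64(0.1350757878014329))]
[ 0.47517574 -0.1195577   0.06607944] [ 0.15675049 -0.19544518 -0.10360226]
-0.18735559531021512
```

I'll creep up to the panel, then do one instrumented test push. Frames taken during the coast will give the drawer's real speed and deceleration.

Emit:
{"api": "send_rows", "payload": {
  "plan": [
    [[1, 0.08, 0.013, 0, 0], [1, 0.15, 0.024, 0, 0], [1, 0.2, 0.032, 0, 0], [1, 0.22, 0.035, 0, 0], [1, 0.235, 0.037, 0, 0], [1, 0.235, 0.037, 0, 0], [1, 0.235, 0.037, 0, 0]]
  ]
}}

```text
t: 13.9
tool_pos: [0.5214, -0.1122, 0.0659]
orientation: [-0.242, 3.131, -0.001]
force: [0.0, 0.4, -0.3]
opening: 0.0006
gripper_force: 0.0
```

Emit:
{"api": "send_rows", "payload": {
  "plan": [
    [[1, 0.03, 0.005, 0, 0], [1, 0.11, 0.017, 0, 0], [1, 0.19, 0.029, 0, 0]]
  ]
}}

```text
t: 14.15
tool_pos: [0.5583, -0.1063, 0.0648]
orientation: [0.24, -3.13, -0.001]
force: [0.0, -0.2, 1.5]
opening: 0.0007
gripper_force: 0.4
```

```bash
python3 - <<'E'
from h import *
for i in range(9):
    s=telemetry.read_state(); p=panel(1)[0]
    print(round(s["t"],3), "tcp s",round(float((np.array(s["tool_pos"])[:2]-[.6604,-.0911])@[.988,.153]),4),"panel",[round(float(a),4) for a in p],"F",np.round(s["force"],1))
E
```

```text
14.15 tcp s -0.1032 panel [-0.0895, 35.0, 0.0295, 0.1335] F [ 0.  -0.2  1.5]
14.2 tcp s -0.1001 panel [-0.0813, 36.0, 0.0283, 0.1348] F [-1.8  0.3  1. ]
14.25 tcp s -0.101 panel [-0.0778, 31.0, 0.0332, 0.1344] F [-0.3  0.1  0.3]
14.3 tcp s -0.1021 panel [-0.0774, 31.0, 0.0332, 0.1344] F [ 0.6 -0.4 -0. ]
14.35 tcp s -0.1028 panel [-0.0773, 26.0, 0.0332, 0.1344] F [-0.1 -0.6 -0.4]
14.4 tcp s -0.1032 panel [-0.0771, 27.0, 0.0332, 0.1344] F [ 0.4  0.2 -0. ]
14.45 tcp s -0.1033 panel [-0.0773, 28.0, 0.0332, 0.1344] F [-0.6 -0.1 -0.2]
14.5 tcp s -0.1033 panel [-0.0772, 29.0, 0.0332, 0.1344] F [ 0.4 -0.3 -0.6]
14.55 tcp s -0.1032 panel [-0.0771, 27.0, 0.0332, 0.1344] F [0.  0.6 0.3]
```

The coast fits v ≈ 0.21 m/s and a ≈ 1.8 m/s². A release speed of about 0.35 m/s therefore coasts about 34 mm, which covers the last stretch and stays under the 0.4 limit. I'll pull the drawer back once more for a smooth ramp.

Emit:
{"api": "send_rows", "payload": {
  "plan": [
    [[1, -0.1, -0.015, 0.1, 0], [1, -0.1, -0.015, 0.4, 0], [1, -0.1, -0.015, 0.7, 0], [1, -0.1, -0.015, 0.75, 0], [1, -0.1, -0.015, 0.75, 0], [1, 0.1, 0.015, 0.75, 0], [1, 0.207, 0.032, 0.75, 0], [1, 0.207, 0.032, 0.75, 0], [1, 0.207, 0.032, 0.75, 0], [1, 0.207, 0.032, 0.75, 0], [1, 0.207, 0.032, 0.55, 0], [1, 0.207, 0.032, 0.35, 0], [1, 0.207, 0.032, 0.2, 0], [1, 0.207, 0.032, 0.12, 0], [1, 0.207, 0.032, 0.083, 0], [1, 0.207, 0.032, 0.083, 0]]
  ]
}}

```text
t: 15.93
tool_pos: [0.5983, -0.0997, 0.0796]
orientation: [0.241, -3.129, -0.002]
force: [0.0, -0.6, 1.0]
opening: 0.0007
gripper_force: 0.0
```

```bash
python3 st.py
```

```text
[(np.float64(-0.07708678628345374), np.int64(27), np.float64(-0.13199617845728864), np.float64(0.13441150800868298))]
[ 0.59971604 -0.10002846  0.08167309] [ 0.45001353 -0.31253083  0.14732157]
-0.061321804323661286
```

Emit:
{"api": "send_rows", "payload": {
  "plan": [
    [[1, -0.015, -0.002, 0, 0], [1, -0.035, -0.005, 0, 0], [1, -0.06, -0.009, 0, 0], [1, -0.085, -0.013, 0, 0], [1, -0.11, -0.017, 0, 0], [1, -0.135, -0.021, 0, 0], [1, -0.16, -0.025, 0, 0], [1, -0.185, -0.029, 0, 0], [1, -0.21, -0.033, 0, 0], [1, -0.235, -0.036, 0, 0], [1, -0.255, -0.039, 0, 0], [1, -0.265, -0.041, 0, 0], [1, -0.27, -0.042, 0, 0], [1, -0.27, -0.042, 0, 0], [1, -0.25, -0.039, 0, 0], [1, -0.25, -0.039, 0.1, 0], [1, -0.25, -0.039, 0.4, 0], [1, -0.25, -0.039, 0.65, 0], [1, -0.25, -0.039, 0.65, 0], [1, -0.25, -0.039, 0.65, 0]]
  ]
}}

```text
t: 17.65
tool_pos: [0.5542, -0.1085, 0.2197]
orientation: [-0.241, 3.122, -0.006]
force: [0.8, -0.9, 0.1]
opening: 0.0007
gripper_force: 0.0
```

Emit:
{"api": "send_rows", "payload": {
  "plan": [
    [[1, -0.2, -0.03, 0, 0], [1, -0.4, -0.06, 0, 0], [1, -0.4, -0.06, 0, 0], [1, -0.4, -0.06, 0, 0], [1, -0.4, -0.06, -0.2, 0], [1, -0.4, -0.06, -0.4, 0], [1, -0.4, -0.06, -0.6, 0], [1, -0.4, -0.06, -0.735, 0], [1, -0.4, -0.06, -0.735, 0], [1, -0.4, -0.06, -0.735, 0]]
  ]
}}

```text
t: 18.48
tool_pos: [0.47, -0.1191, 0.0636]
orientation: [0.242, -3.129, -0.002]
force: [-0.4, 0.4, 0.8]
opening: 0.0005
gripper_force: 0.0
```

```bash
python3 st.py; python3 - <<'E'
from h import *
im,d,P,K,T=cloud("top"); cv2.imwrite("pics/top4.png",cv2.convertScaleAbs(cv2.resize(im[110:250,285:480],None,fx=4,fy=4,interpolation=cv2.INTER_CUBIC),alpha=2))
E
```

```text
[(np.float64(-0.12657742139762487), np.int64(87), np.float64(-0.13207827922805082), np.float64(0.13317365483773616))]
[ 0.4715751  -0.11975554  0.06566529] [ 0.06847199 -0.56977413 -0.14352444]
-0.19094329526691237
```

View pics/top4.png

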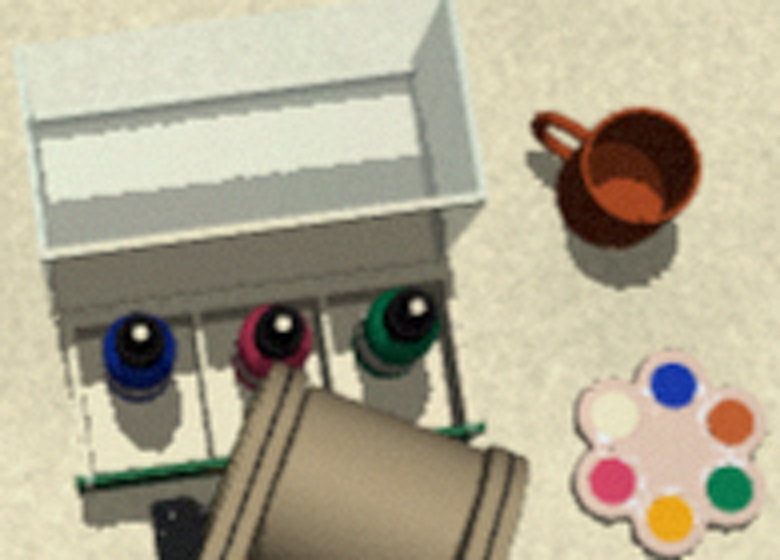

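All three bottles are upright, and the mug and palette haven't moved. Now the smooth final push: creep to contact, ramp to about 0.34 m/s, release before the gripper body reaches the roof edge, and back off.

Emit:
{"api": "send_rows", "payload": {
  "plan": [
    [[1, 0.049, 0.008, 0, 0], [1, 0.109, 0.017, 0, 0], [1, 0.168, 0.026, 0, 0], [1, 0.212, 0.033, 0, 0], [1, 0.237, 0.037, 0, 0], [1, 0.237, 0.037, 0, 0], [1, 0.237, 0.037, 0, 0], [1, 0.247, 0.038, 0, 0], [1, 0.282, 0.044, 0, 0], [1, 0.346, 0.054, 0, 0], [1, 0.44, 0.068, 0, 0], [1, 0.576, 0.089, 0, 0], [1, 0.714, 0.111, 0, 0], [1, 0.672, 0.104, 0, 0], [1, 0.593, 0.092, 0, 0], [1, 0.45, 0.07, 0, 0], [1, 0.25, 0.04, 0, 0], [1, 0.05, 0.01, 0, 0], [1, -0.1, 0, 0, 0], [1, -0.1, 0, 0, 0]]
  ]
}}

```text
t: 20.25
tool_pos: [0.4435, -0.1188, 0.0621]
orientation: [0.239, -3.126, -0.004]
force: [-0.6, 0.7, -0.4]
opening: 0.0009
gripper_force: 0.0
```

```bash
python3 - <<'E'
from h import *
print(panel(2))
im,d,P,K,T=cloud("top")
a=cv2.convertScaleAbs(cv2.resize(im[100:250,285:420],None,fx=2.9,fy=3.3,interpolation=cv2.INTER_CUBIC),alpha=2)
im,d,P,K,T=cloud("side")
b=cv2.convertScaleAbs(cv2.resize(im[145:305,235:400],None,fx=2.4,fy=495/160,interpolation=cv2.INTER_CUBIC),alpha=2)
cv2.imwrite("pics/fin.png",np.hstack([a,b]))
E
```

```text
[(np.float64(-0.0037508109646766877), np.int64(44), np.float64(-0.11693490753374966), np.float64(0.12990135202710315)), (np.float64(-0.0037554053090381343), np.int64(51), np.float64(-0.13011817635585193), np.float64(0.12990135202710315))]
```

View pics/fin.png

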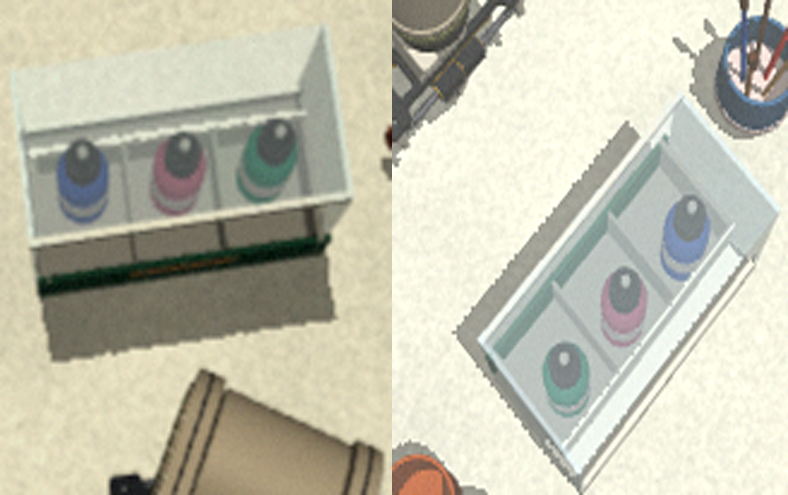

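The drawer looks home with three upright bottles inside, visible through the roof. The gap from panel to front edge is within my measuring error, so I'll measure it with profiles in both views.

```bash
python3 - <<'E'
from h import *
O=np.array([.6604,-.0911]);ex=np.array([.988,.153]);ey=np.array([-.153,.988])
for n in("top","side"):
    im,d,P,K,T=cloud(n); Ti=np.linalg.inv(T)
    for z in(.071,.184):
        print(n,z)
        S=np.arange(-.016,.0165,.002);W=np.arange(-.11,.111,.004)
        out=[]
        for s in S:
            X=np.array([[*(O+s*ex+w*ey),z,1] for w in W])@Ti.T
            u=(K[0,2]+K[0,0]*X[:,0]/-X[:,2]).astype(np.float32);v=(K[1,2]+K[1,1]*X[:,1]/X[:,2]).astype(np.float32)
            c=cv2.remap(im.astype(np.float32),u[None],v[None],cv2.INTER_LINEAR)[0]
            out.append(f"{s*1000:.0f}:"+"/".join(str(int(k)) for k in np.median(c,0)))
        print(" ".join(out))
E
```

```text
top 0.071
-16:14/20/14 -14:8/14/7 -12:8/13/6 -10:9/14/6 -8:11/18/8 -6:13/21/8 -4:18/26/14 -2:30/38/31 0:41/48/49 2:45/53/55 4:46/54/57 6:47/54/57 8:46/54/57 10:47/54/57 12:47/54/57 14:47/54/57 16:47/54/57
top 0.184
-16:47/54/57 -14:46/54/57 -12:47/54/57 -10:46/54/57 -8:46/54/57 -6:47/54/57 -4:46/54/56 -2:43/50/52 0:60/70/72 2:86/98/100 4:95/109/111 6:88/99/100 8:78/86/86 10:73/79/78 12:70/76/74 14:69/73/72 16:67/70/69
side 0.071
-16:93/95/91 -14:96/98/94 -12:96/98/94 -10:91/94/88 -8:81/85/74 -6:77/82/68 -4:76/80/67 -2:74/77/66 0:73/76/65 2:73/76/65 4:73/76/65 6:79/82/74 8:91/93/88 10:96/98/95 12:96/98/94 14:96/97/94 16:95/97/94
side 0.184
-16:75/80/80 -14:75/81/81 -12:75/81/81 -10:75/81/80 -8:74/80/80 -6:74/80/80 -4:73/79/79 -2:84/89/89 0:110/115/114 2:119/125/123 4:113/117/116 6:97/99/95 8:94/96/92 10:96/99/94 12:94/97/92 14:84/87/77 16:77/82/68
```

The profiles put the panel about 8 mm short of flush. The fingers can't follow because the roof stops the gripper body, so a loose spacer block is needed between the fingers and the panel. I'll measure the wooden blocks in the trays.

```bash
python3 - <<'E'
from h import *
np.set_printoptions(precision=3,suppress=True)
z=np.load("top0.npz");im,P=z["im"],z["P"]
h=cv2.cvtColor(im,cv2.COLOR_BGR2HSV);m=cv2.inRange(h,(12,110,50),(32,255,255));m[:130]=0;m[:,125:500]=0
n,l,st,ce=cv2.connectedComponentsWithStats(m)
for i in range(1,n):
    if st[i,4]>40:
        p=P[l==i];p=p[np.isfinite(p[:,2])];c=np.median(p,0);r=cv2.minAreaRect(p[:,:2].astype(np.float32)*1000)
        print(st[i],c,"zmax",np.percentile(p[:,2],97),"rect",np.round(r[1]),round(r[2]),"dist",np.hypot(*c[:2]))
# tray floor / wall heights
q=P[215:295,8:118,2];print("tray z pct",np.nanpercentile(q,[1,10,25,50,75,90,99]))
for nm,(a,b,c,d) in dict(rack=(500,300,635,345),disc=(35,305,92,352),teal=(490,80,590,145),grey=(95,72,175,128)).items():
    q=P[b:d,a:c].reshape(-1,3);print(nm,np.nanmedian(q,0),np.nanpercentile(q[:,2],[5,25,50,75,95]))
E
```

```text
[  0 130  18  74 814] [ 0.892  1.338 -0.75 ] zmax -0.414696439964006 rect [639. 261.] 65 dist 1.607955858812332
[ 615  130   25   81 1784] [ 0.891 -1.352 -0.749] zmax -0.7374717288252975 rect [119. 359.] 89 dist 1.6193042606336292
[ 54 146  25  10 157] [0.725 0.692 0.037] zmax 0.043080278782958094 rect [59. 34.] 75 dist 1.002125491839306
[ 31 151  16  15 127] [0.702 0.757 0.037] zmax 0.04332891851116657 rect [35. 50.] 80 dist 1.0325783769933963
[ 88 151  15  13  95] [0.707 0.602 0.037] zmax 0.04330469045523173 rect [30. 38.] 52 dist 0.9283033070660379
[550 176  12  10  82] [ 0.667 -0.657  0.038] zmax 0.044255951381186064 rect [32. 35.] 67 dist 0.9361223372030097
[563 178  10   9  77] [ 0.662 -0.69   0.038] zmax 0.04345814603252762 rect [27. 44.] 14 dist 0.9565088533213312
[ 36 180  11  11  77] [0.627 0.744 0.037] zmax 0.04296556792182482 rect [46. 25.] 64 dist 0.973162240986839
[ 54 180  10  10  69] [0.63  0.697 0.036] zmax 0.042557925790554535 rect [36. 25.] 28 dist 0.9399390856964905
[523 181  21  17 190] [ 0.641 -0.597  0.035] zmax 0.04283088159228981 rect [35. 70.] 46 dist 0.8761
[... 1713 characters left out ...]
.041566400519250805 rect [28. 45.] 19 dist 0.862178234410993
[ 80 269  12   8  77] [0.393 0.601 0.036] zmax 0.0416619488956573 rect [19. 37.] 1 dist 0.7185456587412795
[ 53 270  12  12  83] [0.384 0.675 0.035] zmax 0.04253238222811273 rect [30. 25.] 21 dist 0.7768291483388189
[ 90 276  11  11  81] [0.373 0.574 0.037] zmax 0.04240083970439694 rect [36. 24.] 72 dist 0.684664633195766
tray z pct [-0.004 -0.     0.003  0.008  0.034  0.042  0.048]
rack [ 0.296 -0.665  0.028] [-0.005  0.002  0.028  0.101  0.141]
disc [0.255 0.635 0.009] [-0.002  0.004  0.009  0.015  0.344]
teal [ 0.845 -0.613  0.072] [-0.003  0.002  0.072  0.076  0.1  ]
grey [0.886 0.519 0.003] [-0.003  0.001  0.003  0.006  0.016]
```

Emit:
{"api": "send_rows", "payload": {
  "plan": [
    [[1, -0.1, 0, 0.4, 0], [1, -0.15, 0.2, 0.8, 0], [1, -0.15, 0.6, 0.9, 0], [1, -0.15, 1, 0.9, 0], [1, -0.15, 1, 0.9, 0], [1, -0.15, 1, 0.9, 0]]
  ]
}}

```text
t: 21.05
tool_pos: [0.4237, 0.0386, 0.2266]
orientation: [-0.241, 3.13, -0.0]
force: [0.7, 0.6, 0.5]
opening: 0.0008
gripper_force: 0.0
```

Emit:
{"api": "send_rows", "payload": {
  "plan": [
    [[1, 0, 1, 0, 0], [1, 0, 1, 0, 0], [1, 0, 1, 0, 0], [1, 0, 1, 0, 0], [1, 0, 1, 0, 0]]
  ]
}}

```text
t: 21.47
tool_pos: [0.4231, 0.2407, 0.2252]
orientation: [-0.244, 3.131, 0.001]
force: [1.0, -0.4, -0.8]
opening: 0.0006
gripper_force: 0.0
```

Emit:
{"api": "send_rows", "payload": {
  "plan": [
    [[-0.2, 0, 1, 0, 0], [-0.2, 0, 1, 0, 0], [-0.2, 0, 1, 0, 0], [-0.2, 0, 1, 0, 0], [-0.2, 0, 1, 0, 0]]
  ]
}}

```text
t: 21.88
tool_pos: [0.4226, 0.441, 0.2243]
orientation: [-0.245, 3.132, 0.001]
force: [0.2, -0.5, 0.6]
opening: 0.0294
gripper_force: 0.0
```

Emit:
{"api": "send_rows", "payload": {
  "plan": [
    [[-0.2, 0, 0.4, 0, 0], [-0.2, 0, 0.5, 0, 0], [-0.2, 0, 0.5, 0, 0], [-0.2, 0, 0.5, 0, 0], [-0.2, 0, 0.5, 0, 0]]
  ]
}}

```text
t: 22.3
tool_pos: [0.4226, 0.5384, 0.2235]
orientation: [0.245, -3.131, 0.002]
force: [0.1, -0.1, 0.7]
opening: 0.0552
gripper_force: 0.0
```

```bash
python3 - <<'E'
from h import *
s=telemetry.read_state();print(s["t"],s["tool_pos"],s["opening"])
im,d,P,K,T=cloud("wrist");np.savez("w0",im=im,d=d,P=P,K=K,T=T)
a=cv2.convertScaleAbs(im,alpha=1.8);
for x in np.arange(.3,.55,.05):
    for y in np.arange(.5,.75,.05):
        X=np.linalg.inv(T)@[x,y,.04,1];u=K[0,2]+K[0,0]*X[0]/-X[2];v=K[1,2]+K[1,1]*X[1]/X[2]
        cv2.circle(a,(int(u),int(v)),2,(0,0,255),-1);cv2.putText(a,f"{x:.2f},{y:.2f}",(int(u),int(v)),0,.35,(0,0,255))
cv2.imwrite("pics/w0.png",a)
E
```

```text
22.3 [0.42262258 0.53842829 0.22349678] 0.05523945528548874
```

View pics/w0.png

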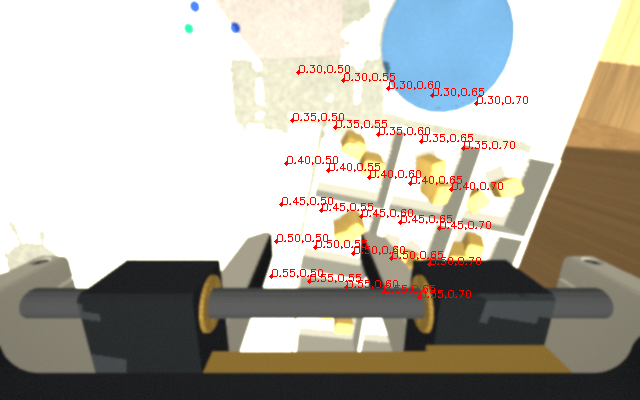

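The wrist view (over-exposed) shows two blocks at (352,142) and (370,162), and another at about (350,222). I'll get their top faces from the depth data.

```bash
python3 - <<'E'
from h import *
np.set_printoptions(precision=4,suppress=True)
z=np.load("w0.npz");im,P,d=z["im"],z["P"],z["d"]
h=cv2.cvtColor(im,cv2.COLOR_BGR2HSV)
m=((h[...,1]>60)&(h[...,0]>10)&(h[...,0]<35)&(P[...,2]>.02)&(P[...,2]<.06)).astype(np.uint8);m[240:]=0
n,l,st,ce=cv2.connectedComponentsWithStats(m)
for i in range(1,n):
    if st[i,4]<80: continue
    p=P[l==i];zt=np.percentile(p[:,2],90);t=p[p[:,2]>zt-.006]
    r=cv2.minAreaRect(t[:,:2].astype(np.float32)*1000);print(st[i],"top",zt,"zmin",p[:,2].min(),"rect",np.round(r[0]),np.round(r[1],1),round(r[2],1), "all",np.round(cv2.minAreaRect(p[:,:2].astype(np.float32)*1000)[1],1))
v,u=np.mgrid[:400,:640]
for nm,(x0,x1,y0,y1) in dict(comp=(.34,.44,.54,.64)).items():
    k=(P[...,0]>x0)&(P[...,0]<x1)&(P[...,1]>y0)&(P[...,1]<y1)
    q=P[k];g=np.full((20,20),np.nan)
    for a in range(20):
        for b in range(20):
            w=q[(abs(q[:,0]-(x0+.0025+a*.005))<.0025)&(abs(q[:,1]-(y0+.0025+b*.005))<.0025)]
            if len(w): g[a,b]=np.median(w[:,2])*1000
    print("rows x .34->.44, cols y .54->.64"); print("\n".join(" ".join(f"{x:3.0f}" for x in r) for r in g))
E
```

```text
[ 341  132   44   48 1002] top 0.040823672606578994 zmin 0.020206298107497078 rect [380. 588.] [62.3 27.3] 54.3 all [66.4 30.7]
[ 419  156   33   49 1134] top 0.041036605263153274 zmin 0.020007919529948293 rect [394. 686.] [54.5 25.6] 21.7 all [62.6 29. ]
[493 177  30  22 493] top 0.0408662865108028 zmin 0.020322416580312308 rect [387. 771.] [21.7 25.4] 32.4 all [21.9 25.6]
[465 189  26  25 404] top 0.040906447341488725 zmin 0.020060718833078584 rect [411. 737.] [20.8 25.1] 49.5 all [20.9 27.1]
[333 211  33  29 628] top 0.041081821615008916 zmin 0.02011342555205964 rect [475. 590.] [21.4 38.4] 45.4 all [27.6 40.9]
rows x .34->.44, cols y .54->.64
  5   5   5   5   5   5   5   5   5   5   5   7   7  20  18  31  36  39  46  46
  5   5   5   5   5   5   5   4   4   5   4   5   5   5   5   5   5  31  46 nan
  5   5   4   5   5  19  18  15   5   5   5   5   4   5   5   5   4  31  45 nan
  5   5   5   5  11  35  34  29  24  17   5   4   5   5   5   5   5  31  46 nan
  5   5   5   5  23  41  41  40  39  32   5   5   5   5   5   5   5  32  46 nan
  5   4   5   5  31  40  40  41  40  39   5  
[... 454 characters left out ...]
 321 319 318   5   5  36  37  37  38 305 305  25  46 nan nan
320 319   5   5 305 303   5   5   5   5   5  35  35  36 302 303  21  46 nan nan
  5   5   5   4   5 259 248 247   5   4   4   5   5   5 300 300  21  46 nan nan
  5   5   5   4 239 261   5   5   5   5   4   5   5   5   5   4  21  46 nan nan
  5   5   5   5   5 278   5   5   5   5   5   5   5   5   5   5  23  45 nan nan
  5   5   4   5   5 274   5   5   5   5   5   5   5   4   5   5  24  46 nan nan
  5   4   5   4   5 272   5   5   4   5   5   5   5   5   4   4  27  45 nan nan
 23  25  24  20  21  20  20  18  14   6   5   4   5   5   5   5  24  46 nan nan
 45  45  45  46  45  46  46  46  45  41  33  37  36  33  32  35  33  46  43  37
```

Blocks are about 22 × 25 mm and 36 mm tall. I'll try to pick the one at (0.366, 0.574).

Emit:
{"api": "send_rows", "payload": {
  "plan": [
    [[-0.05, -0.15, 0.09, 0, 0], [-0.05, -0.295, 0.178, 0, 0], [-0.05, -0.295, 0.178, -0.2, 0], [-0.05, -0.295, 0.178, -0.4, 0], [-0.05, -0.295, 0.178, -0.6, 0], [-0.05, -0.295, 0.178, -0.75, 0], [-0.05, -0.295, 0.178, -0.85, 0], [-0.05, -0.295, 0.178, -0.92, 0], [-0.05, -0.295, 0.178, -0.96, 0], [-0.05, -0.295, 0.178, -0.96, 0], [1, -0.295, 0.178, -0.96, 0], [1, -0.295, 0.178, -0.96, 0], [1, -0.295, 0.178, -0.96, 0], [1, -0.295, 0.178, -0.96, 0], [1, -0.295, 0.178, -0.96, 0], [1, -0.295, 0.178, -0.96, 0]]
  ],
  "force": 15
}}

```text
t: 23.68
tool_pos: [0.3643, 0.573, 0.0333]
orientation: [-0.242, 3.132, 0.001]
force: [-0.1, 0.2, 0.3]
opening: 0.0135
gripper_force: 0.0
```

Emit:
{"api": "send_rows", "payload": {
  "plan": [
    [[1, 0, 0, 0, 0], [1, 0, 0, 0, 0], [1, 0, 0, 0, 0], [1, 0, 0, 0, 0]]
  ]
}}

```text
t: 24.02
tool_pos: [0.364, 0.5726, 0.0326]
orientation: [0.242, -3.132, 0.0]
force: [-1.1, -0.1, 0.3]
opening: 0.0007
gripper_force: 0.0
```

```bash
python3 - <<'E'
from h import *
s=telemetry.read_state();print(s["opening"],s["gripper_force"],s["force"])
im,d,P,K,T=cloud("top")
k=(P[...,0]>.34)&(P[...,0]<.42)&(P[...,1]>.54)&(P[...,1]<.62);print(np.histogram(P[k][:,2],[-.01,.01,.03,.045,.1,.5]))
z=np.load("top0.npz")["P"];k=(z[...,0]>.34)&(z[...,0]<.42)&(z[...,1]>.54)&(z[...,1]<.62);print(np.histogram(z[k][:,2],[-.01,.01,.03,.045,.1,.5]))
E
```

```text
0.000673342810804679 0.0 [-1.08764947 -0.14303522  0.32181374]
(array([ 136,   11,   19,   15, 1152]), array([-0.01 ,  0.01 ,  0.03 ,  0.045,  0.1  ,  0.5  ]))
(array([453,  92, 195,  11,   0]), array([-0.01 ,  0.01 ,  0.03 ,  0.045,  0.1  ,  0.5  ]))
```

The fingers closed on nothing, so the blocks are scenery only. Better idea: turn the gripper 90° and open the jaws. A finger's back then stands 64 mm ahead of the tool axis, and with the tool low the flat gripper body passes under the roof. I'll check the body and flange heights.

```bash
python3 - <<'E'
from h import *
np.set_printoptions(precision=4,suppress=True)
s=telemetry.read_state();print(s["q"],s["t"])
for n in("top0","side0"):
    P=np.load(n+".npz")["P"].reshape(-1,3);P=P[np.isfinite(P[:,2])]
    p0=np.array([0.23216955,0.55268817,0.23462244]);Rt=R.from_rotvec([-6.20651970e-01,-3.07916892e+00,2.71723863e-03]).as_matrix()
    q=(P-p0)@Rt;q=q[(np.hypot(q[:,0],q[:,1])<.2)&(q[:,2]<.03)]
    if not len(q): continue
    b=q[abs(q[:,1])>.05];b=b[b[:,2]<-.05];print(n,"body top tool z pct",np.percentile(b[:,2],[0,2,10,50]) if len(b) else None)
    for a in np.arange(-.2,-.1,.01):
        k=q[(q[:,2]>=a)&(q[:,2]<a+.01)]
        if len(k): print(round(a,2),len(k),"y",k[:,1].min(),k[:,1].max(),"x",k[:,0].min(),k[:,0].max())
E
```

```text
[ 0.929   0.5039  1.4181  0.      1.2197 -0.7959] 24.0667
top0 body top tool z pct [-0.4162 -0.4137 -0.4091 -0.3397]
-0.2 95 y -0.04196477055050611 0.028973657040788536 x -0.044716396417227376 -0.01209816473386112
-0.19 66 y -0.041893496574861584 0.008361519344387457 x -0.044708859089094145 -0.011111799911405746
-0.17 124 y -0.03752425923728828 0.009848527244263622 x -0.03975602311172979 0.00013909100721478914
-0.16 171 y -0.040987488255562504 0.014231152805417644 x -0.038862295152653534 0.004719782255909539
-0.15 63 y -0.04163021951162307 0.01286162871013836 x -0.03737996726827622 0.006850699561208662
-0.14 38 y -0.04234257151872623 -0.03499656416897686 x -0.020984730318028937 0.012026729283881824
-0.13 56 y -0.041237335447862525 -0.030185096551041662 x -0.024038002466517005 0.016920620128840897
-0.12 305 y -0.0941245831605123 0.0924389565839967 x -0.03797438051660704 0.02725803169577316
-0.11 869 y -0.09449457377923481 0.09490781321384387 x -0.038259048714153004 0.03274814201905962
```

The wide body tops out at TCP + 0.12 m, and the flange radius is about 42 mm. With the TCP at z = 0.026 the body passes under the roof, while the finger back leads the flange by about 20 mm. So: turn the tool -90°, jaws fully open, and push low.

Emit:
{"api": "send_rows", "payload": {
  "plan": [
    [[1, 0, 0, 0.2, 0], [-1, 0, 0, 0.4, 0], [-1, 0, 0, 0.6, 0], [-1, 0, 0, 0.8, 0], [-1, 0, 0, 1, 0], [-1, 0, -0.2, 1, -0.1], [-1, 0, -0.4, 1, -0.2], [-1, 0, -0.6, 1, -0.3], [-1, 0, -0.8, 1, -0.4], [-1, 0, -1, 1, -0.5], [-1, 0, -1, 1, -0.5]]
  ]
}}

```text
t: 24.98
tool_pos: [0.3634, 0.3668, 0.2316]
orientation: [-0.592, -3.085, 0.006]
force: [-0.1, -0.0, -0.7]
opening: 0.0626
gripper_force: 0.0
```

Emit:
{"api": "send_rows", "payload": {
  "plan": [
    [[-1, 0, -0.2, 0, -0.1], [-1, 0, -0.4, 0, -0.2], [-1, 0, -0.6, 0, -0.3], [-1, 0, -0.8, 0, -0.4], [-1, 0, -1, 0, -0.5], [-1, 0, -1, 0, -0.5]]
  ]
}}

```text
t: 25.48
tool_pos: [0.3645, 0.1673, 0.2329]
orientation: [1.372, 2.824, -0.003]
force: [0.6, -0.3, -0.2]
opening: 0.0928
gripper_force: 0.0
```

Emit:
{"api": "send_rows", "payload": {
  "plan": [
    [[-1, 0, -0.2, 0, -0.1], [-1, 0, -0.4, 0, -0.2], [-1, 0, -0.6, 0, -0.3], [-1, 0, -0.8, 0, -0.4], [-1, 0.1, -1, 0, -0.5], [-1, 0.1, -1, 0, -0.5], [-1, 0.1, -1, 0, -0.5]]
  ]
}}

```text
t: 26.07
tool_pos: [0.3846, -0.0292, 0.2329]
orientation: [2.048, 2.382, 0.0]
force: [0.5, -0.2, -0.1]
opening: 0.0926
gripper_force: 0.0
```

```bash
python3 - <<'E'
from h import *
s=telemetry.read_state();Rm=R.from_rotvec(s["orientation"]).as_matrix();y=Rm[:,1]
print(s["t"],s["tool_pos"],s["opening"],"tool y yaw",np.degrees(np.arctan2(y[1],y[0])))
print("shift to pre-push /0.2:",(np.array([.5369,-.1102,.026])-s["tool_pos"])/.2)
E
```

```text
26.0667 [ 0.38457005 -0.02919135  0.23285997] 0.09261236022094643 tool y yaw 8.609229021401465
shift to pre-push /0.2: [ 0.76164975 -0.40504323 -1.03429987]
```

Emit:
{"api": "send_rows", "payload": {
  "plan": [
    [[-1, 0.2, -0.1, 0, 0], [-1, 0.4, -0.2, 0, 0], [-1, 0.6, -0.3, 0, 0], [-1, 0.76, -0.405, 0, 0], [-1, 0.76, -0.405, 0, 0], [-1, 0.76, -0.405, 0, 0], [-1, 0.76, -0.405, -0.2, 0], [-1, 0.76, -0.405, -0.4, 0], [-1, 0.76, -0.405, -0.6, 0], [-1, 0.76, -0.405, -0.8, 0], [-1, 0.76, -0.405, -0.9, 0], [-1, 0.76, -0.405, -0.98, 0], [-1, 0.76, -0.405, -1, 0], [-1, 0.76, -0.405, -1, 0], [-1, 0.76, -0.405, -1, 0]]
  ]
}}

```text
t: 27.32
tool_pos: [0.5367, -0.1075, 0.0343]
orientation: [2.041, 2.386, 0.001]
force: [0.1, 0.0, -0.4]
opening: 0.0933
gripper_force: 0.0
```

Emit:
{"api": "send_rows", "payload": {
  "plan": [
    [[-1, 0.03, 0.005, 0, 0], [-1, 0.07, 0.011, 0, 0], [-1, 0.11, 0.017, 0, 0], [-1, 0.15, 0.023, 0, 0], [-1, 0.18, 0.028, 0, 0], [-1, 0.2, 0.031, 0, 0], [-1, 0.2, 0.031, 0, 0]]
  ]
}}

```text
t: 27.9
tool_pos: [0.5771, -0.102, 0.0327]
orientation: [2.043, 2.386, 0.0]
force: [-0.4, -0.1, 0.6]
opening: 0.0929
gripper_force: 0.0
```

Emit:
{"api": "send_rows", "payload": {
  "plan": [
    [[-1, 0.01, 0.002, 0, 0], [-1, 0.02, 0.003, 0, 0], [-1, 0.03, 0.005, 0, 0], [-1, 0.04, 0.006, 0, 0], [-1, 0.05, 0.008, 0, 0], [-1, 0.06, 0.009, 0, 0], [-1, 0.07, 0.011, 0, 0]]
  ]
}}

```text
t: 28.48
tool_pos: [0.59, -0.1, 0.0327]
orientation: [-2.044, -2.386, 0.0]
force: [-1.7, -1.0, 1.4]
opening: 0.0931
gripper_force: 0.9
```

Emit:
{"api": "send_rows", "payload": {
  "plan": [
    [[-1, 0.005, 0.001, 0, 0], [-1, 0.01, 0.002, 0, 0], [-1, 0.015, 0.002, 0, 0], [-1, 0.02, 0.003, 0, 0]]
  ]
}}

```text
t: 28.82
tool_pos: [0.5941, -0.0994, 0.0327]
orientation: [-2.044, -2.386, 0.0]
force: [-2.4, -0.9, 0.2]
opening: 0.0929
gripper_force: 0.8
```

The finger is in contact and the drawer slides at about 2 N. I'll continue until it reaches the stop.

Emit:
{"api": "send_rows", "payload": {
  "plan": [
    [[-1, 0.005, 0.001, 0, 0], [-1, 0.01, 0.002, 0, 0], [-1, 0.01, 0.002, 0, 0]]
  ]
}}

```text
t: 29.07
tool_pos: [0.5955, -0.0992, 0.0327]
orientation: [-2.043, -2.385, 0.002]
force: [-5.6, -1.6, 3.5]
opening: 0.0929
gripper_force: 3.0
```

Emit:
{"api": "send_rows", "payload": {
  "plan": [
    [[-1, 0.005, 0.001, 0, 0], [-1, 0.01, 0.002, 0, 0], [-1, 0.01, 0.002, 0, 0]]
  ]
}}

```text
t: 29.32
tool_pos: [0.5957, -0.0991, 0.0328]
orientation: [-2.042, -2.383, 0.006]
force: [-19.4, -3.2, 12.8]
opening: 0.0926
gripper_force: 10.2
```

The force rises with no motion, so the drawer is at its stop. I'll back straight off, clear out and check.

Emit:
{"api": "send_rows", "payload": {
  "plan": [
    [[-1, -0.03, -0.005, 0, 0], [-1, -0.1, -0.015, 0, 0], [-1, -0.25, -0.039, 0, 0], [-1, -0.4, -0.062, 0, 0], [-1, -0.55, -0.085, 0, 0], [-1, -0.7, -0.108, 0, 0], [-1, -0.75, -0.116, 0.2, 0], [-1, -0.75, -0.116, 0.6, 0], [-1, -0.75, -0.116, 0.8, 0], [-1, -0.75, -0.116, 0.8, 0], [-1, -0.75, -0.116, 0.8, 0], [-1, -0.75, -0.116, 0.8, 0]]
  ]
}}

```text
t: 30.32
tool_pos: [0.4502, -0.1224, 0.196]
orientation: [2.039, 2.381, 0.004]
force: [0.4, -0.1, 0.7]
opening: 0.0929
gripper_force: 0.0
```

```bash
python3 - <<'E'
from h import *
print(panel(1), "was -0.0038"); 
O=np.array([.6604,-.0911]);ex=np.array([.988,.153]);ey=np.array([-.153,.988])
im,d,P,K,T=cloud("side"); Ti=np.linalg.inv(T)
out=[]
for s in np.arange(-.012,.0165,.002):
    X=np.array([[*(O+s*ex+w*ey),.071,1] for w in np.arange(-.11,.111,.004)])@Ti.T
    u=(K[0,2]+K[0,0]*X[:,0]/-X[:,2]).astype(np.float32);v=(K[1,2]+K[1,1]*X[:,1]/X[:,2]).astype(np.float32)
    out.append((round(s*1000),np.median(cv2.remap(im.astype(np.float32),u[None],v[None],cv2.INTER_LINEAR)[0],0).astype(int).tolist()))
print(out)
# bottles through the roof: dark caps, ray at z=.144 (cap top) and body colour, both views -> stand coords
for n in("top","side"):
    im,d,P,K,T=cloud(n);h=cv2.cvtColor(im,cv2.COLOR_BGR2HSV).astype(int)
    box=(285,110,415,215) if n=="top" else (255,160,385,290)
    m=np.zeros(im.shape[:2],bool);m[box[1]:box[3],box[0]:box[2]]=1
    for c,k in dict(blue=(h[...,0]>108)&(h[...,0]<130)&(h[...,1]>60),rose=((h[...,0]>155)|(h[...,0]<2))&(h[...,1]>35),green=(h[...,0]>65)&(h[...,0]<95)&(h[...,1]>45)).items():
        nn,l,st,ce=cv2.connectedComponentsWithStats((k&m).astype(np.uint8))
        for i in range(1,nn):
            if st[i,4]>40: q=ray(*ce[i],K,T,.09)[:2]-O;print(n,c,st[i],"s,w",np.round([q@ex,q@ey],3))
E
```

```text
[(np.float64(0.004116179279185513), np.int64(56), np.float64(-0.13185724878381858), np.float64(0.13445906261747878))] was -0.0038
[(-12, [96, 98, 94]), (-10, [96, 98, 94]), (-8, [96, 99, 94]), (-6, [96, 98, 94]), (-4, [96, 98, 94]), (-2, [92, 94, 89]), (0, [82, 86, 75]), (2, [77, 82, 68]), (4, [76, 80, 67]), (6, [74, 77, 66]), (8, [73, 76, 65]), (10, [73, 76, 65]), (12, [74, 76, 66]), (14, [80, 83, 74]), (16, [92, 94, 89])]
top blue [305 145  17  14  98] s,w [0.071 0.085]
top rose [338 141  17  17 135] s,w [ 0.066 -0.   ]
top green [369 135  18  19 157] s,w [ 0.066 -0.083]
top green [302 169  93  17 291] s,w [-0.004  0.002]
side blue [351 219  19  13 103] s,w [0.085 0.078]
side rose [325 239  18  16 102] s,w [ 0.077 -0.008]
side green [300 259  19  20 144] s,w [ 0.077 -0.09 ]
```

The panel edge is now flush at s ≈ 0, having moved 8 mm further in. All three bottles are centred in their bays in both views, and the arm is clear. Handing in.

```bash
python3 -c "
from plant import order
print(order.close_job())"
```

```text
the job is handed in; nothing more can be done
None
```

The blue bottle is standing in its bay, the drawer is pushed fully home with all three bottles upright inside, the brush pot, palette and mug were never touched, and the job is handed in; the hand-in gave no verdict, so success rests on my own camera and force checks.

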